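# Put the flat battery pack on charge in a push-push dock

### The arm

A 6-joint arm with a two-finger parallel gripper is mounted at the origin on a cart in front of the work surface, level with it; the furniture and walls round the work are solid. World frame = base frame: x ahead of the robot, y to its left, z up, the work surface at z = 0. Lengths are in mm, angles in rad, forces in N, time in s.
With the tool pointing down it reaches from about 350 to 875 mm from the base axis. Payload 4.2 kg.
Tool frame: the origin (TCP) lies on the mounting face of the last link; the fingertips stand 173 mm ahead of it and the grasp point (between the pads) lies 155 mm ahead of it; z points along the fingers, y is the line along which they close (so a half turn about z gives the same grasp; the last joint's range is limited). The gripper opens to 85 mm and grips with 20 to 120 N. Pads are 22 mm wide; open, the fingers measure 114 mm over their backs; the gripper's body (76 mm by 85 mm) begins 54 mm behind the grasp point. The pads swing forward as they close: fully open they stand 13 mm farther back than shut.
Start: joints at [-0.992, 0.385, 0.008, 0, -1.194, -0.259], TCP at [196.501, -593.285, 404.712] pointing down, gripper open.
Joint ranges: [-3.14, 3.14], [-1.21, 2.06], [-1.07, 1.41], [-3.16, 2.05], [-2.99, -0.16], [-3.1, 3.1]. Speed limits (rad/s): [2.79, 2.79, 3.14, 3.14, 3.14, 3.14].

### API

Orientations are given as a unit quaternion [x, y, z, w].
In Python, from bench import arm gives the robot as it stands.
- The arm moves only by the tool carry_out, never from a script. Its argument "rows" is a list of rows, each a list of 7 numbers: the shift along the tool's x, y, z as a fraction of full scale, then the turn, a rotation vector about the tool's x, y, z as a fraction of full scale, then the opening, from -1 (shut) to 1 (fully open). A call has 1 to 12 rows; each row is the pose to reach, as a shift and turn from the pose commanded when the call began, along the tool's axes at that moment, turning the shorter way round; what a row does not reach only later rows make up. Full scale, the value 1, is 20 cm for a shift and pi rad for a turn. A row lasts 1/8 s, in which the tool goes at most 62.5 mm and 10.7 degrees, less where a joint would pass 70% of its speed; a pose out of reach is approached as far as the arm can. A call with a number of a shift or a turn outside -1 to 1 is refused whole. A call with a gripper value outside its range is refused whole. The fingers move at their own pace and stop on an object; the grip force is fixed at half the most. Time passes only in rows, so rows that repeat a pose let the fingers close. It gives the time, the measured TCP pose, the force, the opening and the grip force at its end, in the units of the state.
- arm.read_state(): the state, without advancing time (a new reading comes with each control period).
- arm.get_image(name): name is "scene" or "top" or "wrist"; returns (picture, depth): 480x640x3 uint8, red, green, blue; 480x640 float32, mm along the optical axis (not along the pixel's ray), 0 where there is no reading.
- arm.calibration(name): a dict with "mtx" (3x3 intrinsics, pixels), "k1" (the pictures are not rectified: a ray, as slopes to the right and down, at radius r is drawn at 1 + k1 r^2 times it, then the intrinsics apply), "cam_to_world" (4x4, takes a point from camera to world coordinates). Camera axes: x right, y up, looking along -z (the intrinsics and any distortion apply to the point x, -y, -z); pixel columns grow to the right and rows downward; lengths in mm; the calibration is good to about 2 mm. A picture is of the moment at which its call begins: read the wrist's pose just before it. calibration takes no time and is no camera call; for the wrist camera it gives the pose at the moment of the call.
- arm.job_done(): hands the job in; it is judged then, once.
The state is a dict: "clock": time; "joints": joint angles; "joint_vel": joint speeds; "joint_efforts": joint torques, N m; "position": TCP position; "ee_rot": TCP orientation; "contact_force": force on the tool from outside, world axes, zero at the start; "wrist_torque": the same for the moment, N m; "gripper_width": finger opening in mm; "grasp_force": force on a finger pad.
Only numpy, scipy, OpenCV 4.12 (cv2) and the standard library are available. Lean on these libraries where they do the work, as an engineer would, in place of code of your own. Each camera call takes 0.05 s, during which the arm holds its last target. There are 200 camera calls.

### The job

The battery pack with the red cap is flat: stand it in the empty charging dock and push it firmly down to the stop so that the dock's catch holds it down, then let go (a second push would make the catch release it again). Leave the green-capped pack standing where it is.

Things in the scene. Friction and masses are not known exactly. Their poses are not given: they have to be found in the camera images.
- red_pack_mid (a point): the flat battery pack: upright block, dark grey, red cap, thin white line all round; 60 (its x) x 36 (its y) x 95 mm high (z), 0.16 to 0.24 kg, standing loose on the worktop. The point is its centre, 47.5 mm above its underside. Grip it across the 36 mm from above, at the cap. Half a turn about z makes no difference to the fit
- green_pack_mid (a point): bystander: a charged pack, same shape and size, green cap, standing loose on the worktop (point: its centre, 47.5 mm up). Another bystander, not listed, is a second dock like the empty one, with a grey-capped pack held down in it, 123 mm high in all: it stands 170 to 400 mm to the left or right of the empty dock, so carry the red pack over it
- dock_rim (a point): centre of the rim of the empty charging dock, 85 mm above the worktop. The dock is fixed: a light grey box 96 (its x) x 72 mm (its y) with a dark housing 17 mm thick at its +x end. Its open pocket is 76 (x) x 52 mm (y), 8 mm to spare round a pack; the mouth is bevelled, 8 mm wider on every side at the rim. The pocket floor is a sprung tray, 35 mm below the rim when up
- dock_tray (a joint): how far that tray is pushed down, m: 0 up (pack's top 60 mm above the rim), 0.022 caught (top 38 mm above the rim, white line level with it), 0.033 firm stop. Press the pack's top down: about 4 N at first, 8 N near the stop; 15 to 20 N there is harmless. From beyond 0.032 it rises to 0.022 and is caught when let go; from less it springs back up. A second full push releases it

How it is judged (in metres and radians):
At the end, for the whole second after the job is handed in: The red-capped pack stands upright (within 7 degrees) in the pocket of the empty dock (centre within 16 mm of the pocket's centre), held down by the catch (its centre 3 to 16.5 mm below the rim, that is the white line within about 6 mm of the rim), at rest and let go (horizontal distance between red_pack_mid and dock_rim below 0.016 m and z of red_pack_mid in the frame of dock_rim between -0.0165 and -0.003 m and angle between red_pack_mid's own z axis and vertical below 0.12 rad and linear speed of red_pack below 0.02 m/s); the robot touches nothing.
It fails at once if the green-capped pack is moved by more than 30 mm or tipped over (distance of green_pack_mid from where it was at the start of the episode above 0.03 m or angle between green_pack_mid's own z axis and vertical above 0.4 rad).
It also fails if it takes over 43 s, if anything falls off the work surface, if the arm or the gripper's body presses on something with over 40 N, if the wrist force passes 120 N, or if a joint passes its speed limit or range.

## Working session

There is one attempt and no reset: what is moved stays moved. The work goes in short steps, Python scripts to look and compute and a tool call to move; the robot and the scene stay as the last step left them, time stands still between calls to the robot, and variables do not carry over. Pictures are saved under pics/ and viewed, at most 10 in all, crops included, and the job is handed in when it is done.

Besides the shell and the picture viewer there is one more tool, called after "Emit:" by a JSON object that holds its "method" and its "body", one argument or row to a line. carry_out: Moves the arm, as the interface text tells. Its arguments: {"type":"object","properties":{"rows":{"type":"array"}},"required":["rows"]}

```bash
mkdir -p pics
cat > h.py <<'E'
import numpy as np,cv2
from bench import arm
def grab(n):
    c=arm.calibration(n); im,d=arm.get_image(n); return c,im,d
def pts(c,d,uv):
    "pixels (N,2) with depth -> world"
    uv=np.asarray(uv,float); K=np.array(c['mtx']);k=c['k1']
    x=(uv-[K[0,2],K[1,2]])/[K[0,0],K[1,1]]; s=x.copy()
    for _ in range(20): s=x/(1+k*(s**2).sum(1,keepdims=True))
    z=d[uv[:,1].astype(int),uv[:,0].astype(int)]
    P=np.c_[s[:,0]*z,-s[:,1]*z,-z,np.ones(len(z))]
    return (P@np.array(c['cam_to_world']).T)[:,:3]
def cloud(c,d):
    v,u=np.nonzero(d>0); return np.c_[u,v],pts(c,d,np.c_[u,v])
E
python3 - <<'E'
from h import *
s=arm.read_state();print(s)
for n in("scene","top"):
    c,im,d=grab(n);cv2.imwrite(f"pics/{n}0.png",im[:,:,::-1]);np.savez(f"{n}0.npz",im=im,d=d,**{k:np.array(v) for k,v in c.items()});print(np.round(c['cam_to_world'],2),c['k1'])
E
```

```text
{'clock': 0.0, 'joints': array([-9.92394544e-01,  3.85530608e-01,  6.61603810e-03, -4.99798909e-04,
       -1.19401877e+00, -2.58588375e-01]), 'joint_vel': array([ 0.00019955, -0.00109937, -0.00023136, -0.002088  ,  0.00327484,
       -0.00080306]), 'joint_efforts': array([ 2.49334798e-04, -3.92287481e+01,  1.88395786e+01,  4.18618709e+00,
       -4.64492725e-03,  8.86842003e-06]), 'position': array([ 196.44934766, -593.09434829,  403.63289818]), 'ee_rot': array([-1.59134989e-01,  9.87256228e-01,  1.07068620e-03, -2.21997911e-04]), 'contact_force': array([ 0.12919488, -0.29048649, -0.31412451]), 'wrist_torque': array([-0.02369592,  0.03857703, -0.09132979]), 'grasp_force': 0.0, 'gripper_width': 85.53588774736163}
[[-9.2000e-01  3.0000e-01 -2.5000e-01  3.1435e+02]
 [-3.9000e-01 -7.1000e-01  5.9000e-01  3.9918e+02]
 [-0.0000e+00  6.4000e-01  7.7000e-01  7.5494e+02]
 [ 0.0000e+00  0.0000e+00  0.0000e+00  1.0000e+00]] -0.0475233574283721
[[ 1.0000e-02  9.9000e-01 -1.5000e-01  3.9160e+02]
 [-1.0000e+00  1.0000e-02  3.0000e-02 -6.8140e+01]
 [ 3.0000e-02  1.5000e-01  9.9000e-01  9.2738e+02]
 [ 0.0000e+00  0.0000e+00  0.0000e+00  1.0000e+00]] -0.023521384124081016
```

View pics/scene0.png

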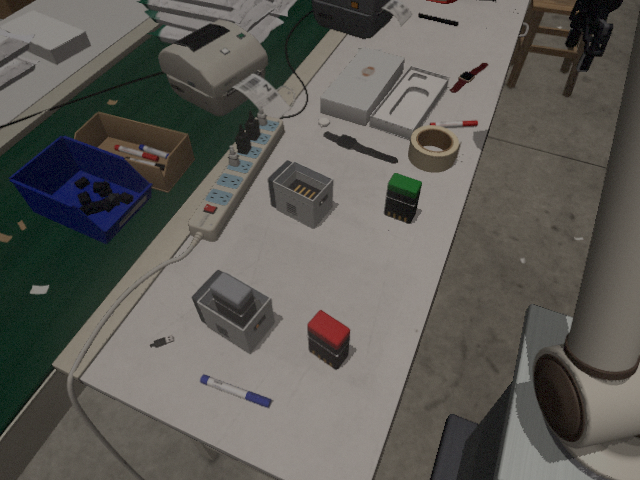

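View pics/top0.png

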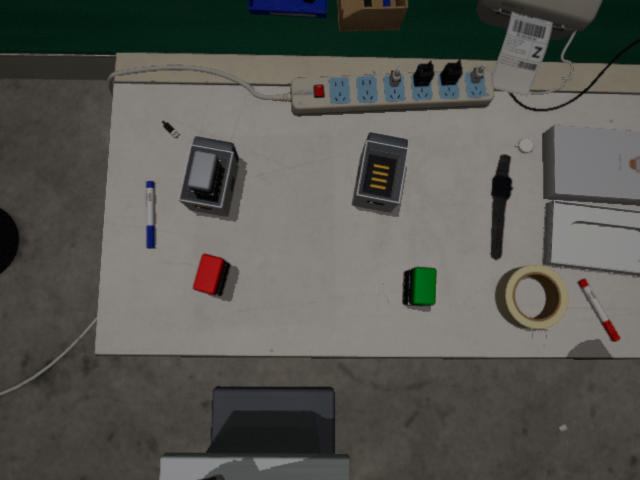

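Top view: red cap is at (211,274), green at (420,286), the empty dock at (381,172) and the occupied dock at (210,175). The scene view agrees, with red at (329,340) and the empty dock at (300,192). Next I measure them with depth.

```bash
cat > m.py <<'E'
from h import *
def load(n):
    z=np.load(n+"0.npz");return {k:z[k] for k in("mtx","k1","cam_to_world")},z['im'],z['d']
def rect(P):
    r=cv2.minAreaRect(P[:,:2].astype(np.float32));b=cv2.boxPoints(r)
    e=b[1]-b[0];f=b[2]-b[1];l=e if np.hypot(*e)>np.hypot(*f) else f
    return np.round(r[0],1),np.round(sorted(r[1]),1),round(float(np.degrees(np.arctan2(l[1],l[0])))%180,1)
for n in("top","scene"):
    c,im,d=load(n);uv,P=cloud(c,d);col=im[uv[:,1],uv[:,0]].astype(int)
    R,G,B=col.T
    t=(P[:,0]>250)&(P[:,0]<650)&(abs(P[:,1])<450)
    print(n,'table z',np.median(P[t&(abs(P[:,2])<15),2]))
    for nm,m in(("red",(R>90)&(G<60)&(B<60)),("green",(G>70)&(R<50)&(B<60))):
        q=P[t&m&(abs(P[:,2]-95)<6)];print(nm,rect(q),np.median(q[:,2]),len(q))
    m=t&(abs(P[:,2]-85)<5)
    lab=np.zeros(d.shape,np.uint8);lab[uv[m,1],uv[m,0]]=1
    k,L,st,_=cv2.connectedComponentsWithStats(lab)
    lu=L[uv[:,1],uv[:,0]]
    for i in range(1,k):
        if st[i,4]>150: q=P[(lu==i)];print('rim',rect(q),np.median(q[:,2]),st[i])
    q=P[t&(P[:,2]>112)&(P[:,2]<135)];print('grey',rect(q) if len(q) else 0,len(q))
E
python3 m.py
```

```text
top table z -0.5818799188374442
red (array([449.7,  74. ]), array([34. , 59.2]), 166.4) 94.02621737532894 796
green (array([ 434.9, -270.4]), array([34. , 57.5]), 175.3) 94.56989509567512 746
rim (array([609.2,  86. ]), array([73.6, 93.9]), 170.7) 83.17550817228539 [178 152  55  57 419]
rim (array([ 614.7, -204.7]), array([72.8, 81.6]), 170.1) 83.49175551512326 [356 155  51  49 361]
grey (array([610.5,  85.3]), array([36.7, 60.5]), 170.9) 884
scene table z 0.6895859803507847
red (array([449.2,  76.7]), array([35.3, 58.1]), 166.1) 95.36361249092067 775
green (array([ 434.2, -267.2]), array([34.8, 58. ]), 175.1) 95.4512135685411 361
rim (array([ 615., -202.]), array([75.9, 81.8]), 171.2) 83.74816988396753 [284 164  49  39 279]
rim (array([607.6,  87.8]), array([73.7, 92.9]), 170.8) 84.43824164500074 [203 272  68  61 402]
grey (array([609.4,  88.3]), array([35.6, 59.8]), 169.5) 835
```

```bash
cat >> m.py <<'E'
print('---')
for n in("top","scene"):
    c,im,d=load(n);uv,P=cloud(c,d);a=np.radians(-9.3);u=np.array([np.cos(a),np.sin(a)]);v=np.array([-u[1],u[0]])
    for nm,o in(("empty",(615,-203)),("full",(609,87))):
        Q=P[:,:2]-o;X=Q@u;Y=Q@v
        mx=lambda A,m:[(int(b),int(np.percentile(P[m&(abs(A-b)<2),2],80)),int(np.percentile(P[m&(abs(A-b)<2),2],20))) if (m&(abs(A-b)<2)).any() else (int(b),None) for b in range(-64,77,4)]
        print(n,nm,'x',mx(X,abs(Y)<15));print('y',mx(Y,abs(X)<20)[3:-6])
c,im,d=load("top");cv2.imwrite("pics/crop.png",cv2.resize(im[120:230,330:440,::-1],None,fx=5,fy=5))
E
python3 m.py | sed '1,/---/d'
```

```text
top empty x [(-64, 0, -1), (-60, 0, -1), (-56, 1, -2), (-52, 0, -2), (-48, 0, -2), (-44, 0, -2), (-40, 73, 12), (-36, 84, 80), (-32, 76, 72), (-28, None), (-24, 51, 48), (-20, 50, 48), (-16, 51, 48), (-12, 50, 48), (-8, 51, 48), (-4, 50, 48), (0, 51, 48), (4, 50, 48), (8, 50, 48), (12, 51, 48), (16, 50, 48), (20, 50, 48), (24, 51, 48), (28, 51, 48), (32, 51, 48), (36, 50, 48), (40, 51, 48), (44, 61, 48), (48, 74, 54), (52, 83, 77), (56, 84, 82), (60, 83, 81), (64, 83, 81), (68, 83, 82), (72, 82, 80), (76, None)]
y [(-52, 0, -1), (-48, None), (-44, None), (-40, 81, 81), (-36, 85, 82), (-32, 80, 76), (-28, 72, 47), (-24, 50, 48), (-20, 50, 48), (-16, 50, 48), (-12, 50, 48), (-8, 50, 48), (-4, 50, 48), (0, 50, 48), (4, 51, 48), (8, 50, 48), (12, 51, 48), (16, 50, 48), (20, 50, 48), (24, 73, 51), (28, 78, 75), (32, 84, 81), (36, 65, -1), (40, 0, -1), (44, 0, -2), (48, 0, -1), (52, 0, -1)]
top full x [(-64, 1, -2), (-60, 1, -1), (-56, 0, -1), (-52, 0, -2), (-48, 65, 0), (-44, 84, 27), (-40, 79, 75), (-36, 72, 70), (-32, None), (-28, 115, 56), (-24, 122, 119), (-20, 123, 121), (-16, 123, 1
[... 1840 characters left out ...]
4, 122), (-4, 124, 122), (0, 124, 122), (4, 124, 122), (8, 124, 122), (12, 124, 123), (16, 124, 122), (20, 124, 122), (24, 124, 122), (28, 123, 122), (32, 122, 122), (36, 55, 55), (40, 73, 44), (44, 82, 78), (48, 86, 83), (52, 84, 82), (56, 84, 82), (60, 84, 82), (64, 83, 81), (68, None), (72, None), (76, None)]
y [(-52, None), (-48, None), (-44, None), (-40, None), (-36, 86, 84), (-32, 85, 82), (-28, 79, 76), (-24, 67, 43), (-20, None), (-16, 123, 121), (-12, 124, 122), (-8, 124, 122), (-4, 124, 122), (0, 124, 122), (4, 124, 122), (8, 124, 122), (12, 124, 122), (16, 122, 74), (20, 110, 65), (24, None), (28, 75, 72), (32, 83, 79), (36, 74, 14), (40, 2, 0), (44, 2, 0), (48, 1, 0), (52, 2, 0)]
```

View pics/crop.png

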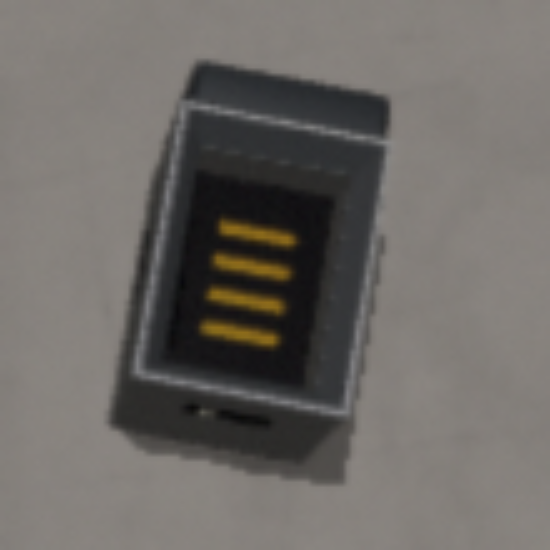

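The crop shows the white rim corners at (185,100), (385,145), (350,412) and (137,375), with the housing beyond them at +x. From the profile, the box runs −40..56 along its x, so the rim centre is about (622.5,−204.5) with yaw −9.4°. The first move is over the red pack at (449.4,75.3), yaw −13.8°.

Emit:
{"method": "carry_out", "body": {
  "rows": [
    [-0.35, 0.45, 0, 0, 0, 0, 1],
    [-0.75, 0.92, 0, 0, 0, 0, 1],
    [-0.75, 0.92, 0, 0, 0, 0, 1],
    [-0.75, 0.92, 0, 0, 0, 0, 1],
    [-0.75, 0.92, 0, 0, 0, 0, 1]
  ]
}}

```text
clock: 0.72
position: [281.5, -369.0, 404.9]
ee_rot: [-0.162, 0.987, 0.0, 0.0]
contact_force: [0.6, -0.2, 0.4]
gripper_width: 85.7
grasp_force: 0.0
```

Emit:
{"method": "carry_out", "body": {
  "rows": [
    [-0.35, 0.45, 0, 0, 0, 0, 1],
    [-0.75, 0.92, 0, 0, 0, 0, 1],
    [-0.75, 0.92, 0, 0, 0, 0, 1],
    [-0.75, 0.92, 0, 0, 0, 0, 1],
    [-0.75, 0.92, 0, 0, 0, 0, 1]
  ]
}}

```text
clock: 1.35
position: [366.7, -147.8, 404.8]
ee_rot: [-0.162, 0.987, 0.0, 0.0]
contact_force: [0.2, -0.8, 0.1]
gripper_width: 85.8
grasp_force: 0.0
```

Emit:
{"method": "carry_out", "body": {
  "rows": [
    [-0.35, 0.45, 0, 0, 0, 0.05, 1],
    [-0.75, 0.92, 0, 0, 0, 0.1, 1],
    [-0.75, 0.92, 0, 0, 0, 0.178, 1],
    [-0.75, 0.92, 0, 0, 0, 0.178, 1],
    [-0.75, 0.92, 0, 0, 0, 0.178, 1],
    [-0.75, 0.92, 0, 0, 0, 0.178, 1],
    [-0.75, 0.92, 0, 0, 0, 0.178, 1]
  ]
}}

```text
clock: 2.22
position: [449.9, 70.6, 404.5]
ee_rot: [0.12, 0.993, -0.0, -0.0]
contact_force: [0.2, 0.7, -0.4]
gripper_width: 85.5
grasp_force: 0.0
```

```bash
cat >> h.py <<'E'
from scipy.spatial.transform import Rotation as Ro
def go(x,y,z,yaw):
    "needed shift (fraction) and turn about tool z; yaw = world angle (deg) of tool x, mod 180"
    s=arm.read_state();R=Ro.from_quat(s['ee_rot']).as_matrix()
    d=R.T@(np.array([x,y,z])-s['position'])/200
    th=np.degrees(np.arctan2(R[1,0],R[0,0]));t=-((yaw-th+90)%180-90)
    print('t',s['clock'],'pos',np.round(s['position'],1),'yaw',round(th,2),'tilt',np.round(R[:,2],3),'F',np.round(s['contact_force'],1),'w',round(s['gripper_width'],1),s['grasp_force'],'shift',np.round(d,4),'turn',round(t/180,4))
E
python3 - <<'E'
from h import *
go(449.4,75.3,242,166.2)
c,im,d=grab("wrist");cv2.imwrite("pics/w1.png",im[:,:,::-1])
uv,P=cloud(c,d);col=im[uv[:,1],uv[:,0]].astype(int);R,G,B=col.T
m=(R>90)&(G<60)&(B<60)&(abs(P[:,2]-95)<8);q=P[m];r=cv2.minAreaRect(q[:,:2].astype(np.float32));print(r,np.median(q[:,2]),m.sum())
T=np.load("top0.npz");K=T['mtx'];C=T['cam_to_world']
cr=np.array([[185,100],[385,145],[350,412],[137,375]])/5+[330,120]
x=(cr-K[:2,2])/[K[0,0],K[1,1]];s=x/(1+float(T['k1'])*(x**2).sum(1,keepdims=True))
D=np.c_[s[:,0],-s[:,1],-np.ones(4)]@C[:3,:3].T;p=C[:3,3]+D*((85-C[2,3])/D[:,2:]);print(p.round(1),p.mean(0))
E
```

```text
t 2.225 pos [449.9  70.6 404.5] yaw 166.17 tilt [-0.001 -0.    -1.   ] F [ 0.2  0.7 -0.4] w 85.5 0.0 shift [0.0075 0.0225 0.8125] turn -0.0002
((449.64666748046875, 74.53802490234375), (34.74345016479492, 57.58952331542969), 75.79962921142578) 94.62572306213804 3601
[[ 675.7 -180.9   85. ]
 [ 661.4 -247.9   85. ]
 [ 570.2 -234.6   85. ]
 [ 581.5 -164.5   85. ]] [ 622.19993349 -206.97137328   85.        ]
```

Emit:
{"method": "carry_out", "body": {
  "rows": [
    [0.008, 0.019, 0.25, 0, 0, 0, 1],
    [0.008, 0.019, 0.5, 0, 0, 0, 1],
    [0.008, 0.019, 0.7, 0, 0, 0, 1],
    [0.008, 0.019, 0.815, 0, 0, 0, 1],
    [0.008, 0.019, 0.815, 0, 0, 0, 1],
    [0.008, 0.019, 0.815, 0, 0, 0, 1],
    [0.008, 0.019, 0.815, 0, 0, 0, -1],
    [0.008, 0.019, 0.815, 0, 0, 0, -1],
    [0.008, 0.019, 0.815, 0, 0, 0, -1],
    [0.008, 0.019, 0.815, 0, 0, 0, -1],
    [0.008, 0.019, 0.815, 0, 0, 0, -1],
    [0.008, 0.019, 0.815, 0, 0, 0, -1]
  ]
}}

```text
clock: 3.78
position: [449.6, 76.3, 242.5]
ee_rot: [0.119, 0.993, 0.0, 0.0]
contact_force: [-1.5, 0.1, 5.3]
gripper_width: 35.1
grasp_force: 59.7
```

Emit:
{"method": "carry_out", "body": {
  "rows": [
    [0, 0, 0, 0, 0, 0, -1],
    [0, 0, 0, 0, 0, 0, -1],
    [0, 0, -0.15, 0, 0, 0, -1],
    [0, 0, -0.4, 0, 0, 0, -1],
    [0, 0, -0.65, 0, 0, 0, -1],
    [0, 0, -0.85, 0, 0, 0, -1],
    [0, 0, -0.85, 0, 0, 0, -1],
    [0, 0, -0.85, 0, 0, 0, -1],
    [0, 0, -0.85, 0, 0, 0, -1]
  ]
}}

```text
clock: 4.9
position: [449.1, 76.1, 409.9]
ee_rot: [0.12, 0.993, -0.001, -0.002]
contact_force: [1.1, -0.4, -2.0]
gripper_width: 34.7
grasp_force: 60.8
```

Run:
```python
from h import *
go(622.4,-205.5,410,170.6)
c,im,d=grab("wrist");cv2.imwrite("pics/w2.png",im[:,:,::-1])
```

```text
t 4.9 pos [449.1  76.1 409.9] yaw 166.27 tilt [-0.004 -0.001 -1.   ] F [ 1.1 -0.4 -2. ] w 34.7 60.7577919960022 shift [-1.1758 -1.1624 -0.0015] turn -0.024
```

View pics/w2.png

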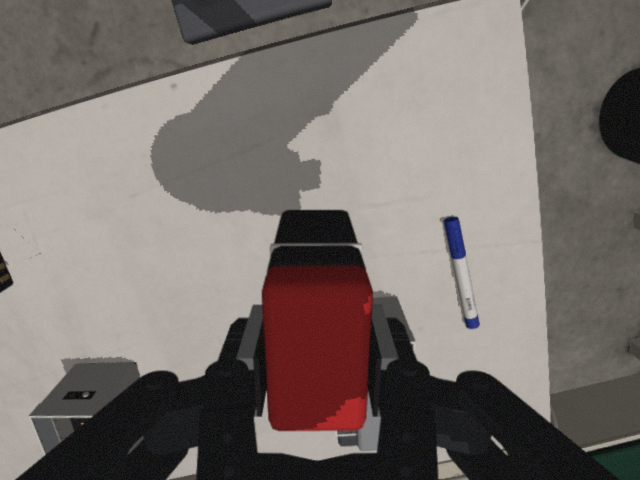

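The wrist view shows the pack held squarely, with the cap centred between the pads at (317,350). Its underside is at about z=170, which clears the 123 mm full dock, so I carry it over the empty one.

Emit:
{"method": "carry_out", "body": {
  "rows": [
    [-0.2, -0.2, 0, 0, 0, 0, -1],
    [-0.4, -0.4, 0, 0, 0, 0, -1],
    [-0.588, -0.581, 0, 0, 0, 0, -1],
    [-0.588, -0.581, 0, 0, 0, 0, -1],
    [-0.588, -0.581, 0, 0, 0, 0, -1]
  ]
}}

```text
clock: 5.58
position: [536.0, -64.6, 410.4]
ee_rot: [0.12, 0.993, -0.0, -0.001]
contact_force: [0.6, 0.2, -2.3]
gripper_width: 35.2
grasp_force: 61.1
```

Emit:
{"method": "carry_out", "body": {
  "rows": [
    [-0.2, -0.2, 0, 0, 0, -0.01, -1],
    [-0.4, -0.4, 0, 0, 0, -0.02, -1],
    [-0.588, -0.581, 0, 0, 0, -0.024, -1],
    [-0.588, -0.581, 0, 0, 0, -0.024, -1],
    [-0.588, -0.581, 0, 0, 0, -0.024, -1],
    [-0.588, -0.581, 0, 0, 0, -0.024, -1],
    [-0.588, -0.581, 0, 0, 0, -0.024, -1]
  ]
}}

```text
clock: 6.45
position: [622.5, -204.1, 412.4]
ee_rot: [0.081, 0.997, 0.0, 0.0]
contact_force: [0.2, 0.9, -2.3]
gripper_width: 34.7
grasp_force: 61.3
```

Run:
```python
from h import *
go(622.4,-205.5,290,170.6)
for n in("top","scene"):
    c,im,d=grab(n);uv,P=cloud(c,d);col=im[uv[:,1],uv[:,0]].astype(int);R,G,B=col.T
    m=(R>70)&(G<50)&(B<50)&(P[:,2]>120)&(abs(P[:,0]-620)<60)&(abs(P[:,1]+205)<60);q=P[m];print(n,m.sum(),q.min(0) if m.any() else'',q.max(0) if m.any() else '')
    cv2.imwrite(f"pics/{n}2.png",im[:,:,::-1])
    if n=="scene": cv2.imwrite("pics/crop2.png",cv2.resize(im[20:270,180:430,::-1],None,fx=2.3,fy=2.3))
```

```text
t 6.45 pos [ 622.5 -204.1  412.4] yaw 170.7 tilt [ 0.001 -0.    -1.   ] F [ 0.2  0.9 -2.3] w 34.7 61.32811903953552 shift [ 0.     -0.0073  0.612 ] turn 0.0006
top 555 [ 592.06639776 -220.84346298  260.98966275] [ 626.93238587 -184.57323672  268.91807534]
scene 245 [ 592.63730337 -219.72765784  253.7670726 ] [ 652.83206314 -181.35347347  268.03007211]
```

View pics/crop2.png

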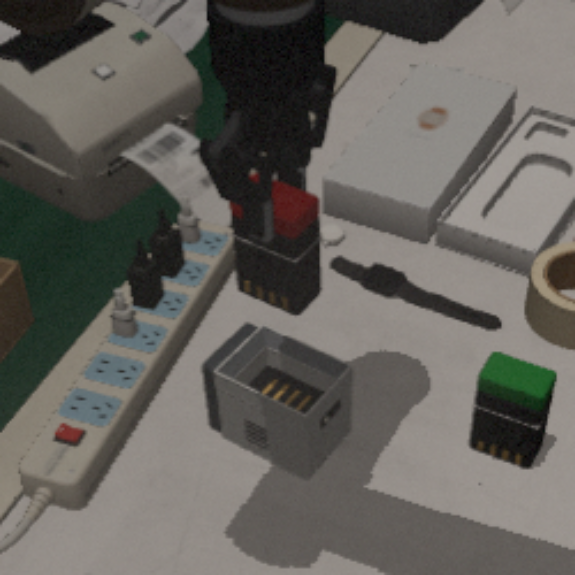

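The crop shows the pack upright in the gripper at (280,240), over the pocket at (280,385). Lower it to just above the tray, where the TCP will be at about 293.

Emit:
{"method": "carry_out", "body": {
  "rows": [
    [0, -0.005, 0.2, 0, 0, 0, -1],
    [0, -0.005, 0.35, 0, 0, 0, -1],
    [0, -0.005, 0.45, 0, 0, 0, -1],
    [0, -0.005, 0.52, 0, 0, 0, -1],
    [0, -0.005, 0.58, 0, 0, 0, -1],
    [0, -0.005, 0.58, 0, 0, 0, -1],
    [0, -0.005, 0.58, 0, 0, 0, -1]
  ]
}}

```text
clock: 7.42
position: [623.0, -206.3, 296.6]
ee_rot: [0.082, 0.997, -0.0, 0.001]
contact_force: [0.4, 0.1, -2.6]
gripper_width: 35.2
grasp_force: 61.3
```

Emit:
{"method": "carry_out", "body": {
  "rows": [
    [0, 0, 0.025, 0, 0, 0, -1],
    [0, 0, 0.05, 0, 0, 0, -1],
    [0, 0, 0.075, 0, 0, 0, -1],
    [0, 0, 0.075, 0, 0, 0, -1],
    [0, 0, 0.075, 0, 0, 0, -1]
  ]
}}

```text
clock: 8.05
position: [623.3, -206.4, 281.8]
ee_rot: [0.082, 0.997, -0.0, 0.001]
contact_force: [-0.1, -0.7, 5.1]
gripper_width: 35.2
grasp_force: 62.1
```

The force has risen by about 7 N and there is no side load, so the tray is moving. Keep pushing to the stop.

Emit:
{"method": "carry_out", "body": {
  "rows": [
    [0, 0, 0.04, 0, 0, 0, -1],
    [0, 0, 0.075, 0, 0, 0, -1],
    [0, 0, 0.095, 0, 0, 0, -1],
    [0, 0, 0.095, 0, 0, 0, -1],
    [0, 0, 0.095, 0, 0, 0, -1]
  ]
}}

```text
clock: 8.68
position: [623.3, -206.4, 263.1]
ee_rot: [0.082, 0.997, -0.0, 0.001]
contact_force: [1.0, 0.7, 6.3]
gripper_width: 35.1
grasp_force: 62.2
```

Emit:
{"method": "carry_out", "body": {
  "rows": [
    [0, 0, 0.01, 0, 0, 0, -1],
    [0, 0, 0.01, 0, 0, 0, -1],
    [0, 0, 0.01, 0, 0, 0, -1]
  ]
}}

```text
clock: 9.05
position: [623.3, -206.4, 261.2]
ee_rot: [0.082, 0.997, -0.0, 0.001]
contact_force: [1.0, 0.4, 6.9]
gripper_width: 34.8
grasp_force: 62.3
```

Emit:
{"method": "carry_out", "body": {
  "rows": [
    [0, 0, 0.01, 0, 0, 0, -1],
    [0, 0, 0.01, 0, 0, 0, -1],
    [0, 0, 0.01, 0, 0, 0, -1]
  ]
}}

```text
clock: 9.43
position: [623.3, -206.4, 259.3]
ee_rot: [0.082, 0.997, -0.0, 0.002]
contact_force: [0.1, -0.4, 6.6]
gripper_width: 34.6
grasp_force: 62.4
```

Emit:
{"method": "carry_out", "body": {
  "rows": [
    [0, 0, 0.01, 0, 0, 0, -1],
    [0, 0, 0.01, 0, 0, 0, -1],
    [0, 0, 0.01, 0, 0, 0, -1]
  ]
}}

```text
clock: 9.8
position: [623.3, -206.4, 258.3]
ee_rot: [0.082, 0.997, -0.0, 0.002]
contact_force: [-1.8, 1.2, 10.9]
gripper_width: 34.6
grasp_force: 62.8
```

Emit:
{"method": "carry_out", "body": {
  "rows": [
    [0, 0, 0.01, 0, 0, 0, -1],
    [0, 0, 0.01, 0, 0, 0, -1],
    [0, 0, 0.01, 0, 0, 0, -1]
  ]
}}

```text
clock: 10.18
position: [623.3, -206.3, 257.9]
ee_rot: [0.081, 0.997, -0.001, 0.002]
contact_force: [-3.8, 1.7, 16.9]
gripper_width: 34.8
grasp_force: 63.5
```

The last 2 mm command moved it only 0.4 mm and the force reached about 19 N, so it is at the stop. Now I ease up to the catch height, which also lifts the fingers clear of the rim before they open.

Emit:
{"method": "carry_out", "body": {
  "rows": [
    [0, 0, -0.02, 0, 0, 0, -1],
    [0, 0, -0.04, 0, 0, 0, -1],
    [0, 0, -0.055, 0, 0, 0, -1],
    [0, 0, -0.055, 0, 0, 0, -1],
    [0, 0, -0.055, 0, 0, 0, -1]
  ]
}}

```text
clock: 10.8
position: [623.3, -206.4, 266.2]
ee_rot: [0.082, 0.997, -0.0, 0.002]
contact_force: [1.2, 0.9, 6.5]
gripper_width: 35.2
grasp_force: 62.3
```

Run:
```python
from h import *
go(623,-206,270,170.6)
```

```text
t 10.8 pos [ 623.3 -206.4  266.2] yaw 170.63 tilt [ 0.003 -0.001 -1.   ] F [1.2 0.9 6.5] w 35.2 62.263426780700684 shift [ 0.0016  0.0016 -0.019 ] turn 0.0002
```

Emit:
{"method": "carry_out", "body": {
  "rows": [
    [0, 0, -0.01, 0, 0, 0, -1],
    [0, 0, -0.01, 0, 0, 0, 0.2],
    [0, 0, -0.01, 0, 0, 0, 0.2],
    [0, 0, -0.01, 0, 0, 0, 0.2],
    [0, 0, -0.01, 0, 0, 0, 0.2],
    [0, 0, -0.01, 0, 0, 0, 0.2],
    [0, 0, -0.1, 0, 0, 0, 0.2],
    [0, 0, -0.3, 0, 0, 0, 0.2],
    [0, 0, -0.6, 0, 0, 0, 0.2],
    [0, 0, -0.8, 0, 0, 0, 0.2],
    [0, 0, -0.8, 0, 0, 0, 0.2],
    [0, 0, -0.8, 0, 0, 0, 0.2]
  ]
}}

```text
clock: 12.3
position: [622.3, -206.2, 425.2]
ee_rot: [0.082, 0.997, 0.0, 0.0]
contact_force: [0.1, 1.2, -0.8]
gripper_width: 50.9
grasp_force: 0.0
```

Run:
```python
from h import *
go(623,-206,270,170.6)
for n in("wrist","scene"):
    c,im,d=grab(n);uv,P=cloud(c,d);col=im[uv[:,1],uv[:,0]].astype(int);R,G,B=col.T
    m=(R>70)&(G<50)&(B<50)&(P[:,2]>90)&(P[:,2]<180)&(abs(P[:,0]-620)<60)&(abs(P[:,1]+205)<60);q=P[m]
    t=q[q[:,2]>np.percentile(q[:,2],80)-4];print(n,m.sum(),np.percentile(q[:,2],[5,50,80,95]),cv2.minAreaRect(t[:,:2].astype(np.float32)))
cv2.imwrite("pics/crop3.png",cv2.resize(im[100:270,220:450,::-1],None,fx=3,fy=3))
```

```text
t 12.3 pos [ 622.3 -206.2  425.2] yaw 170.59 tilt [ 0.  0. -1.] F [ 0.1  1.2 -0.8] w 50.9 0.0 shift [-0.0032  0.001   0.776 ] turn -0.0
wrist 3584 [120.23470532 122.54292843 123.20967571 123.77574281] ((623.7440185546875, -208.41748046875), (35.411476135253906, 57.991878509521484), 81.00994110107422)
scene 442 [114.12815386 123.13039008 124.3161394  125.3907754 ] ((623.4892578125, -204.80126953125), (37.00422286987305, 59.04826736450195), 82.54060363769531)
```

View pics/crop3.png

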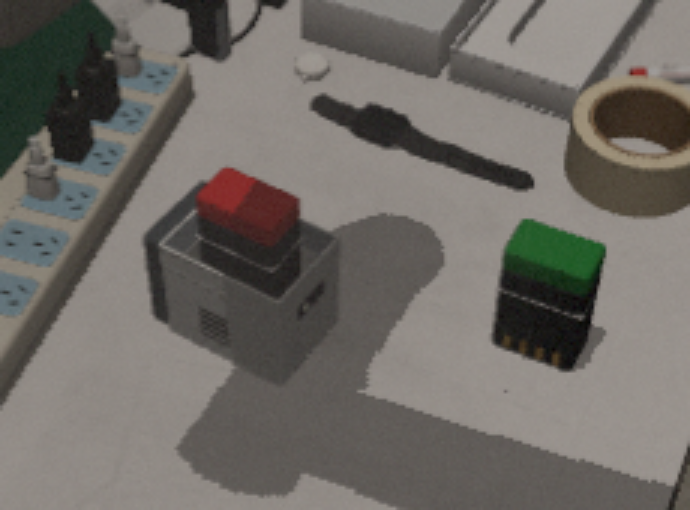

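The red pack stands in the dock at (250,225) in the crop, with its white line level with the rim. Its top is at z=123, as expected when caught, and its centre is within a few mm of the pocket's. The green pack at (550,295) has not been touched and the gripper is clear.

```bash
python3 -c "
from bench import arm
print(arm.job_done())"
```

```text
the job is handed in; nothing more can be done
None
```

The red pack is in the empty dock, held down by the catch (top at z≈123 mm, the caught height) and let go. The green pack wasn't touched, and I handed the job in at about 12.4 s; no verdict came back.

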